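# Sound the centrifuge insert and replace the missing cushion

## Task

One of the three deep bores of the blue centrifuge insert has lost the rubber cushion at its bottom. Sound the bores with the steel depth rod, lowering it gently (pushing with no more than about 15 N) until it bottoms and its orange marker ring has been pushed up to the depth of the bare bore; then put the rod back upright in its stand with the ring left at that reading, and put the spare red cushion into the bare bore so that it lies on the bottom.

Things in the scene. Friction and masses are not known exactly. Their poses are not given: they have to be found in the camera images.
- bucket_insert: Blue centrifuge insert, fixed: block 84 mm high, foot 54 x 132 mm (x, y). Origin: centre of its underside, z up. Three upright round bores, 20 mm wide, stand in a row along its y axis, 40 mm apart. A bare bore is 75.5 mm deep from the top face, one with its cushion 48 to 52 mm. Exactly one is bare, a different one from run to run; the bottoms are black and hard to see.
- bore_1 (a point): Centre of the mouth of the bore marked with one dot (own y = -40 mm), in the top face, 84 mm above the bench; z up.
- bore_2 (a point): Centre of the mouth of the middle bore (two dots), in the top face; z up.
- bore_3 (a point): Centre of the mouth of the bore marked with three dots (own y = +40 mm), in the top face; z up.
- depth_rod: Loose depth rod, 132 mm long, about 110 g, upright in its stand at the start. Origin: centre of its lower tip; z up along it. From the tip: 14 mm of black rubber foot, 10.4 mm wide, bevelled to 7 mm, that gives 1 mm per 4 N (5 mm at most); bright steel 10 mm wide with black lines every 10 mm; from 100 to 132 mm a round black grip 16 mm wide.
- marker_ring (a joint): Height of the orange marker ring (28 mm wide, 10 mm high) on the rod, in m, 0 to 0.056: its underside is 32 mm + this above the tip; starts at 0 to 0.008. Too wide for a bore, it is pushed up the rod by the top face against about 2.5 N of friction, and stays. It reads about 0.042 to 0.047 once bottomed (with 1 to 15 N) in the bare bore, 0.016 to 0.024 in a bore with a cushion.
- rod_stand: Dark steel stand for the rod, fixed: flange 56 mm in diameter and 5 to 8 mm thick, and a post 28 mm in diameter, 36 mm high, with an upright blind hole 12.6 mm in diameter and 30 mm deep. Origin: centre of its underside, so the hole's floor, where the rod's tip rests, is 6 mm above it.
- spare_cushion: Loose spare cushion of red silicone rubber, a cylinder 16 mm in diameter (foot bevelled to 12 mm) and 24 mm high, 12 g, standing upright on the bench. Origin: centre of its underside; z up. It slides down a bore by itself; once it has fallen into a bore it cannot be got out again.
- inverted_microscope: Bystander: black inverted microscope, fixed, between the rod and the cushion; 470 (x) x 275 (y) x 430 (z) mm over its origin, the centre of its underside. In front its eyepieces reach 0.21 m from the origin towards the robot, 0.30 m high; only the lamp arm further back is higher. Lift clear of it when crossing.
- calculator: Bystander: loose pocket calculator 124 x 76 x 13 mm, lying flat; origin at the centre of its underside.
- slide_box: Bystander: loose blue slide box 85 x 86 x 32 mm behind the insert; origin at the centre of its underside.
There are look-alikes about, which are no part of the job. What is shaped like the rod_stand but brown, turquoise or yellow is not meant.

How it is judged:
By the outcome, as a careful person would: the job done as asked, in the order asked, and still so for the second after the job is handed in, with the robot touching nothing.
It also fails if it takes over 72 s, if anything falls off the work surface, if the arm or the gripper's body presses on something with over 40 N, if the wrist force passes 120 N, or if a joint passes its speed limit or range.

## Robot

A 7-joint arm with a two-finger parallel gripper is mounted at the origin on a cart in front of the work surface, level with it; the furniture and walls round the work are solid. World frame = base frame: x ahead of the robot, y to its left, z up, the work surface at z = 0. Lengths are in m, angles in rad, forces in N, time in s.
With the tool pointing down it reaches from about 0.425 to 0.825 m from the base axis. Payload 3.6 kg.
Tool frame: the origin (TCP) lies where the fingers leave the gripper's body, on its centre line; the fingertips stand 73 mm ahead of it and the grasp point (between the pads) lies 54 mm ahead of it; z points along the fingers, y is the line along which they close (so a half turn about z gives the same grasp; the last joint's range is limited). The gripper opens to 85 mm and grips with 20 to 120 N. Pads are 22 mm wide; open, the fingers measure 114 mm over their backs; the gripper's body (76 mm by 85 mm) begins 54 mm behind the grasp point. The pads swing forward as they close: fully open they stand 13 mm farther back than shut.
Start: joints at [-1.335, 0.615, -0.013, 1.423, 0.008, 1.103, -0.04], TCP at [0.169, 0.628, 0.304] pointing down, gripper open.
Joint ranges: [-3.12, 3.12], [-0.3, 2.06], [-1.34, 1.32], [0.26, 2.42], [-1.36, 4.5], [0.01, 1.98], [-2.84, 2.84]. Speed limits (rad/s): [2.79, 2.79, 3.14, 3.14, 3.14, 3.14, 3.14].

## Interface

Orientations are given as a unit quaternion [x, y, z, w].
In Python, from station import arm, snapshot, camera_info, ticket gives the robot as it stands. Calls block until the motion is done:
- arm.movep(position, orientation): joint-space move of the TCP to a pose.
- arm.line_to(position, velocity=0.15, ori=None): straight line of the TCP; ori=None keeps the orientation; velocity is the mean speed in m/s.
- arm.move_j(angles): joint-space move.
- arm.move_gripper(opening, effort=None): opening from 0.0 (shut) to 1.0 (fully open); effort is the grip in N (None keeps the last); returns when the fingers have stopped.
- arm.pause(seconds).
- arm.ik(position, orientation): joint angles nearest the present ones, or None.
- snapshot(name): name is "side" or "top"; returns the picture (400x640x3 uint8, blue, green, red); there is no depth.
- camera_info(name): a dict with "fx", "fy", "cx", "cy" (pixels), "dist_coeffs" ([k1, k2, p1, p2, k3] as OpenCV has them; the pictures are not rectified), "R" (3x3) and "t" (3): a world point X has camera coordinates R X + t. Camera axes: x right, y down, z forward; pixel columns grow to the right and rows downward; lengths in m; the calibration is good to about 2 mm. A picture is of the moment at which its call begins. camera_info takes no time and is no camera call.
A pose or a line that the arm cannot do raises arm.MotionError and nothing moves.
- ticket.finish_job(): hands the job in; it is judged then, once.
Readings, each from a call of its own:
- arm.read_time(): time.
- arm.read_joint_positions(): joint angles.
- arm.read_dq(): joint speeds.
- arm.read_effort(): joint torques, N m.
- arm.read_tool_pos(): TCP position.
- arm.read_eef_rot(): TCP orientation.
- arm.read_ft_force(): force on the tool from outside, world axes, zero at the start.
- arm.read_wrist_torque(): the same for the moment, N m.
- arm.read_opening(): opening from 0.0 (shut) to 1.0 (fully open).
- arm.read_finger_force(): force on a finger pad.
Only numpy, scipy, OpenCV 4.12 (cv2) and the standard library are available. Lean on these libraries where they do the work, as an engineer would, in place of code of your own. Each camera call takes 0.05 s, during which the arm holds its last target. There are 200 camera calls.

## Working session

There is one attempt and no reset: what is moved stays moved. The work goes in short steps, each a Python script; the robot and the scene stay as the last script left them, time stands still between calls to the robot, and variables do not carry over. Pictures are saved under pics/ and viewed, at most 10 in all, crops included, and the job is handed in when it is done.

```bash
mkdir -p pics; ls; python3 - <<'E'
from station import *
import cv2
for n in("side","top"):
    cv2.imwrite(f"pics/{n}0.png",snapshot(n)); c=camera_info(n); print(n,{k:(v if not hasattr(v,'tolist') else v.tolist()) for k,v in c.items()})
print(arm.read_eef_rot(),arm.read_tool_pos())
E
```

```text
pics
side {'fx': 420.422783383496, 'fy': 420.422783383496, 'cx': 314.47049013129043, 'cy': 198.0368254681491, 'dist_coeffs': [-0.0377481813924818, 0.0, 0.0, 0.0, 0.0], 'R': [[0.9810731697207014, -0.192968514831123, 0.01608066970145119], [-0.0976426331582177, -0.5647164271306886, -0.8194884215891521], [0.16721648197503208, 0.8024079443852863, -0.5728700890631953]], 't': [-0.6066475904640793, -0.022132420443014313, 1.4862397179895457]}
top {'fx': 368.0203944242634, 'fy': 368.0203944242634, 'cx': 329.4563649531649, 'cy': 197.91743397610836, 'dist_coeffs': [-0.038611874130488506, 0.0, 0.0, 0.0, 0.0], 'R': [[-0.01780221158746975, -0.9996917003244953, -0.017308540230586512], [-0.9805341799907005, 0.020841408435518245, -0.19523923162210022], [0.19553977378671372, 0.013495925190322566, -0.9806029047839385]], 't': [-0.28699211941313546, 0.5804900997221919, 1.245663011869473]}
[ 1.30971135e-01  9.91385523e-01 -1.13192399e-03 -1.58929457e-04] [0.16867525 0.6272097  0.30285149]
```

View pics/side0.png

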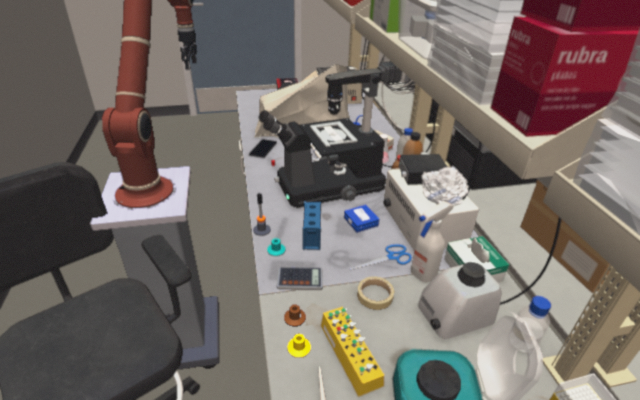

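View pics/top0.png

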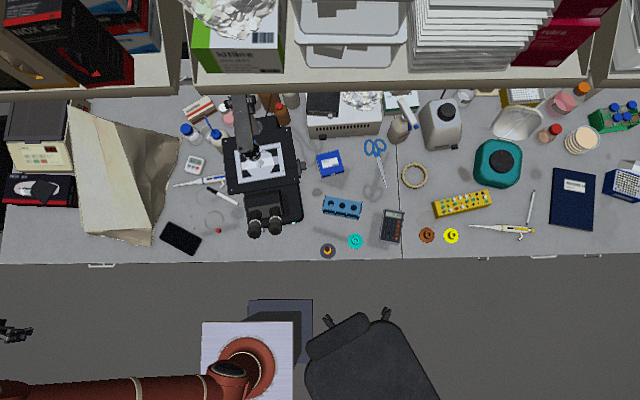

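Side view: the dark stand with rod and orange ring is at (262,225), the insert at (312,225) and the red cushion at about (272,162). The look-alike stands are turquoise (277,246), brown (295,315) and yellow (299,345). In the top view they are: dark (327,251), insert (342,207), cushion (218,230), turquoise (355,241), brown (427,235), yellow (451,236). I take the dark stand holding the rod as the one meant, and will confirm in an enlarged crop.

```bash
python3 - <<'E'
import cv2,numpy as np
t=cv2.imread("pics/top0.png");s=cv2.imread("pics/side0.png")
def c(im,x,y,w,h,k=5): return cv2.resize(im[y:y+h,x:x+w],None,fx=k,fy=k,interpolation=cv2.INTER_CUBIC)
a=np.hstack([c(t,300,185,80,80),c(s,235,180,80,80)])
b=np.hstack([c(t,200,215,40,40),c(s,250,145,40,40),c(s,290,190,40,40),np.zeros((200,200,3),np.uint8)])
cv2.imwrite("pics/crop0.png",np.vstack([a,b]))
E
```

```text
(no output)
```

View pics/crop0.png

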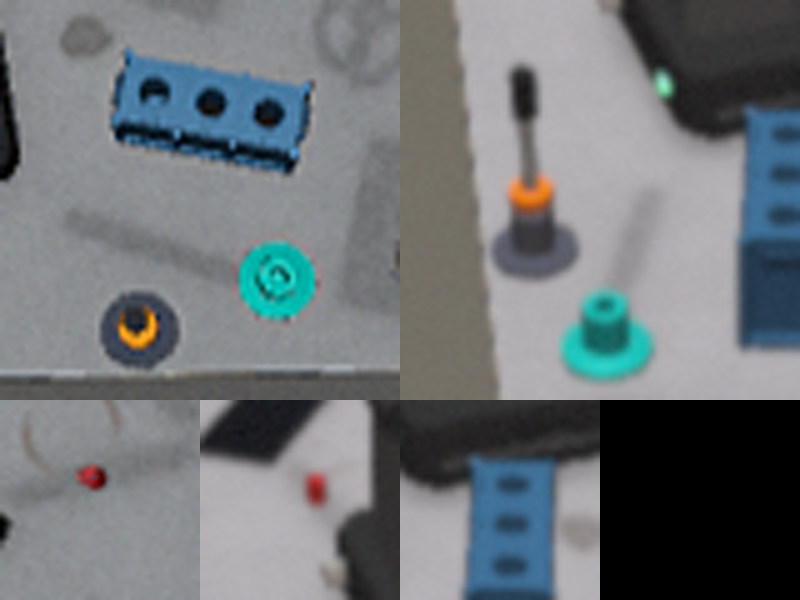

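Crop: the dark stand holds the rod with the orange ring, flange centred at top (327.6,250.5) and side (261.6,229.4). The empty turquoise one is the look-alike. Bore mouths are at top (330.6,203), (341.8,205), (353.4,207), and the cushion stands at top (218,230).

```bash
cat > h.py <<'E'
from station import arm, snapshot, camera_info, ticket
import numpy as np, cv2
from scipy.spatial.transform import Rotation as Ro
def on_plane(n,px,z):
    c=camera_info(n);K=np.array([[c["fx"],0,c["cx"]],[0,c["fy"],c["cy"]],[0,0,1.]])
    u=cv2.undistortPoints(np.array([[px]],float),K,np.array(c["dist_coeffs"]))[0,0]
    R=np.array(c["R"]);o=-R.T@np.array(c["t"]);d=R.T@np.r_[u,1]
    return o+d*(z-o[2])/d[2]
def proj(n,X):
    c=camera_info(n);K=np.array([[c["fx"],0,c["cx"]],[0,c["fy"],c["cy"]],[0,0,1.]])
    return cv2.projectPoints(np.array([X],float),cv2.Rodrigues(np.array(c["R"]))[0],np.array(c["t"]),K,np.array(c["dist_coeffs"]))[0][0,0]
def down(a):  # tool pointing down, closing line (tool y) at world azimuth a
    y=np.array([np.cos(a),np.sin(a),0]);z=np.array([0,0,-1.]);return Ro.from_matrix(np.c_[np.cross(y,z),y,z]).as_quat()
E
python3 - <<'E'
from h import *
np.set_printoptions(precision=4,suppress=True)
for nm,z,t,s in [("stand",.006,(327.6,250.5),(261.6,229.4)),("grip top",.138,None,(259.2,194)),("bL",.084,(330.6,203),(312.4,206.4)),("bM",.084,(341.8,205),(312.2,214.2)),("bR",.084,(353.4,207),(311.6,222.8)),("cush",.012,(218,230),(272.8,162.4)),("turq",.006,(354.9,240.6),(277,246))]:
    print(nm,*[on_plane(n,p,z)[:2] for n,p in (("top",t),("side",s)) if p])
print(proj("top",(0.5,0,.0)))
q=arm.read_joint_positions()
E
```

```text
stand [ 0.3933 -0.2876] [ 0.3924 -0.2897]
grip top [ 0.3931 -0.2863]
bL [ 0.551  -0.3023] [ 0.5512 -0.3018]
bM [ 0.5432 -0.3407] [ 0.5431 -0.3405]
bR [ 0.5354 -0.3803] [ 0.5336 -0.3808]
cush [0.4734 0.1081] [0.4732 0.1088]
turq [ 0.4266 -0.386 ] [ 0.4304 -0.3757]
[248.5652 222.5826]
```

```bash
python3 - <<'E'
from h import *
np.set_printoptions(precision=3,suppress=True)
S=(0.393,-0.288); q=down(np.arctan2(S[1],S[0]))
if (a:=arm.ik((*S,.176),q)) is not None: print("grasp",a)
for z in(.34,.42,.46): print(z,arm.ik((*S,z),q))
for b in((.551,-.302),(.543,-.3406),(.5345,-.3805)): print(arm.ik((*b,.28),q),arm.ik((*b,.175),q))
t0=arm.read_time()
arm.line_to((.169,.628,.45),velocity=.4); print(arm.read_time()-t0)
arm.movep((*S,.45),q); print(arm.read_time()-t0,arm.read_tool_pos(),arm.read_joint_positions(),arm.read_ft_force())
E
```

```text
grasp [ 0.098  0.67   0.762  2.042 -0.715  0.713  0.689]
0.34 [-0.144  0.525  1.138  1.845 -0.53   1.119  0.555]
0.42 [-0.173  0.421  1.139  1.703 -0.398  1.277  0.419]
0.46 [-0.18   0.383  1.139  1.621 -0.354  1.366  0.372]
[-0.062  0.802  1.028  1.541 -0.717  1.213  0.458] [ 0.059  0.834  0.738  1.643 -0.669  0.933  0.414]
[ 0.087  0.746  0.828  1.5   -0.578  1.153  0.388] [ 0.135  0.844  0.718  1.603 -0.651  0.947  0.448]
[ 0.189  0.748  0.759  1.45  -0.537  1.157  0.398] [ 0.245  0.838  0.631  1.554 -0.574  0.941  0.431]
0.5167
3.8083 [ 0.394 -0.287  0.45 ] [-0.18   0.392  1.138  1.642 -0.364  1.343  0.382] [-0.832 -0.037  0.15 ]
```

```bash
python3 - <<'E'
from h import *
np.set_printoptions(precision=3,suppress=True)
S=(0.393,-0.288); q=down(np.arctan2(S[1],S[0])); t0=arm.read_time()
arm.move_j([0.605,.5,-.013,1.423,.008,1.2,-.04]); print(arm.read_time()-t0,arm.read_tool_pos())
arm.movep((*S,.28),q); print(arm.read_time()-t0,arm.read_tool_pos(),arm.read_joint_positions(),arm.read_ft_force())
print(arm.ik((*S,.174),q))
cv2.imwrite("pics/a_s.png",np.vstack([cv2.resize(snapshot(n)[y:y+60,x:x+120],None,fx=5,fy=5,interpolation=2) for n,x,y in (("side",205,180),("top",270,205))]))
E
```

```text
1.0666999999999995 [ 0.498 -0.365  0.377]
1.7583999999999995 [ 0.395 -0.289  0.281] [ 0.602  0.394 -0.022  1.91   0.012  0.834 -0.057] [0.111 0.457 0.858]
[ 0.602  0.555 -0.021  2.029  0.021  0.558 -0.066]
```

View pics/a_s.png

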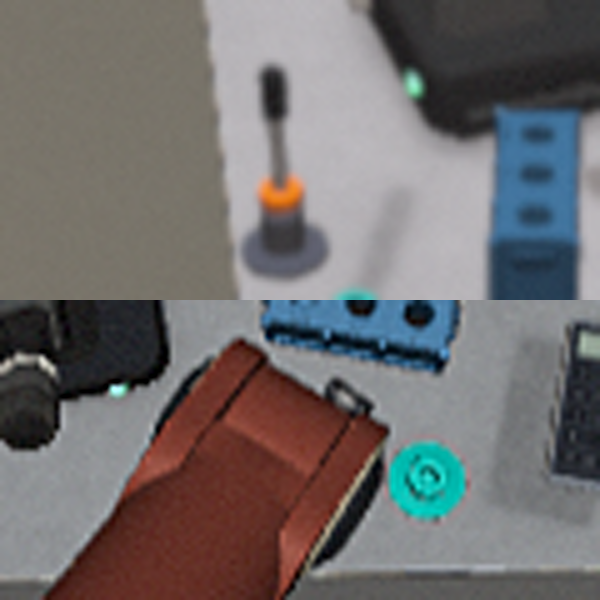

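```bash
python3 - <<'E'
from h import *
np.set_printoptions(precision=4,suppress=True)
S=(0.393,-0.288); t0=arm.read_time()
arm.line_to((*S,.176),velocity=.12); arm.pause(.2); print(arm.read_tool_pos(),arm.read_ft_force())
arm.move_gripper(0.0,effort=50); arm.pause(.2)
print(arm.read_time(),arm.read_opening(),arm.read_finger_force(),arm.read_ft_force(),arm.read_tool_pos())
cv2.imwrite("pics/g.png",cv2.resize(snapshot("side")[140:260,205:325],None,fx=5,fy=5,interpolation=2))
E
```

```text
[ 0.3933 -0.2882  0.1766] [-0.2705  1.2695 -0.6066]
7.8417 0.15528973525669898 48.650856614112854 [-0.9832  0.7716  1.5999] [ 0.3926 -0.2878  0.1759]
```

View pics/g.png

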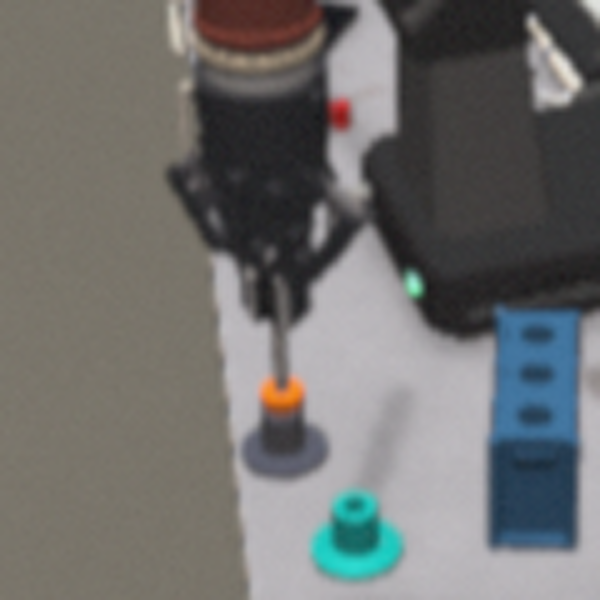

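```bash
cat > probe.py <<'E'
from h import *
import sys
np.set_printoptions(precision=4,suppress=True)
B={"L":(.551,-.302),"M":(.543,-.3406),"R":(.5345,-.3805)}
L=.170
def f(n=4): return np.mean([arm.read_ft_force() for _ in range(n) if arm.pause(.01) is None],axis=0)
def probe(b):
    b=B[b]; arm.line_to((*b,.285),velocity=.2); arm.line_to((*b,.084+L+.004),velocity=.1); arm.pause(.25); f0=f(8)
    print("over",arm.read_tool_pos(),f0); d=-.004; log=[]
    while d<.081:
        d+=.001 if (.045<d<.055 or d>.070) else .0025
        arm.line_to((*b,.084+L-d),velocity=.04); df=f(3)-f0; log.append((round(d*1e3,1),round(df[2],1)))
        if df[2]>6.5 or np.hypot(*df[:2])>8: break
    arm.pause(.15); df=f(6)-f0
    dd=.084+L-arm.read_tool_pos()[2]
    print(log,"final",df,"depth",dd,arm.read_time()); return dd
E
python3 - <<'E'
from probe import *
arm.line_to((.3926,-.2878,.23),velocity=.1); arm.line_to((.3926,-.2878,.285),velocity=.2)
print(arm.read_time()); print(probe("L"))
E
```

```text
9.0083
over [ 0.5512 -0.3021  0.2586] nan
  return _methods._mean(a, axis=axis, dtype=dtype,
  ret = ret.dtype.type(ret / rcount)
Traceback (most recent call last):
  File "probe.py", line 12, in probe
    arm.line_to((*b,.084+L-d),velocity=.04); df=f(3)-f0; log.append((round(d*1e3,1),round(df[2],1)))
                                                                                          ~~^^^
IndexError: invalid index to scalar variable.
```

```bash
cat > fix.py <<'E'
s=open("probe.py").read().splitlines()
i=[k for k,l in enumerate(s) if l.startswith("def f(")][0]
s[i]="def f(n=4):\n    r=[]\n    for _ in range(n): arm.pause(.01); r.append(arm.read_ft_force())\n    return np.mean(r,axis=0)"
open("probe.py","w").write("\n".join(s))
E
python3 fix.py; python3 - <<'E'
from probe import *
print(probe("L"))
E
```

```text
over [ 0.5512 -0.3021  0.2585] [-0.2152 -0.036  -1.2075]
[(-1.5, np.float64(0.1)), (1.0, np.float64(0.7)), (3.5, np.float64(0.3)), (6.0, np.float64(0.0)), (8.5, np.float64(0.2)), (11.0, np.float64(0.1)), (13.5, np.float64(-0.3)), (16.0, np.float64(0.2)), (18.5, np.float64(-0.1)), (21.0, np.float64(0.2)), (23.5, np.float64(-0.3)), (26.0, np.float64(0.1)), (28.5, np.float64(-0.2)), (31.0, np.float64(0.0)), (33.5, np.float64(0.4)), (36.0, np.float64(-0.1)), (38.5, np.float64(0.7)), (41.0, np.float64(0.9)), (43.5, np.float64(0.7)), (46.0, np.float64(1.2)), (47.0, np.float64(1.4)), (48.0, np.float64(1.7)), (49.0, np.float64(2.4)), (50.0, np.float64(2.4)), (51.0, np.float64(1.5)), (52.0, np.float64(2.0)), (53.0, np.float64(1.8)), (54.0, np.float64(1.9)), (55.0, np.float64(1.2)), (57.5, np.float64(0.6)), (60.0, np.float64(0.6)), (62.5, np.float64(0.2)), (65.0, np.float64(1.2)), (67.5, np.float64(0.3)), (70.0, np.float64(0.6)), (71.0, np.float64(1.4)), (72.0, np.float64(1.7)), (73.0, np.float64(1.6)), (74.0, np.float64(2.9)), (75.0, np.float64(5.3)), (76.0, np.float64(6.8))] final [-0.8916  0.5474  6.8006] depth 0.0753806238259365 23.4667
0.0753806238259365
```

Bore L is bare: the rod bottomed at 75 mm with 6.8 N. Now I'll lift out and return above the stand to check the ring and alignment.

```bash
python3 - <<'E'
from probe import *
S=(.3926,-.2878)
arm.line_to((*B["L"],.285),velocity=.2); arm.line_to((*S,.285),velocity=.2); arm.line_to((*S,.222),velocity=.15); arm.pause(.3)
print(arm.read_time(),arm.read_tool_pos(),f(),arm.read_opening())
s,t=snapshot("side"),snapshot("top")
cv2.imwrite("pics/r.png",cv2.resize(s[165:245,215:315],None,fx=7,fy=7,interpolation=2))
E
```

```text
25.9583 [ 0.393  -0.288   0.2228] [-0.1591  0.0792 -1.29  ] 0.15443203902523137
```

View pics/r.png

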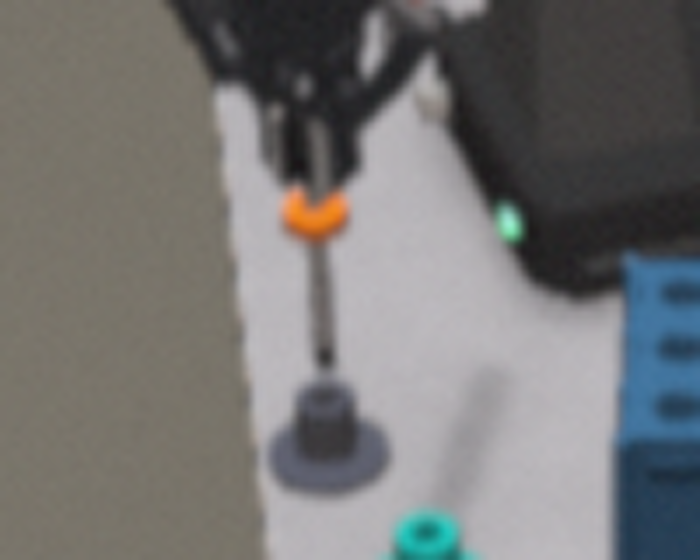

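The ring is pushed up the rod to (315,212), and the tip at (323,365) is right over the stand's hole at (326,397). I'll lower it.

```bash
python3 - <<'E'
from probe import *
S=(.3926,-.2878); f0=f(8); log=[]
for z in np.r_[np.arange(.219,.182,-.004),np.arange(.181,.173,-.001)]:
    arm.line_to((*S,z),velocity=.05); d=f(3)-f0; log.append((round(z,3),d.round(1).tolist()))
    if d[2]>3 or np.hypot(*d[:2])>8: break
print(log,arm.read_tool_pos(),arm.read_time())
E
```

```text
[(np.float64(0.219), [-0.0, 0.5, 0.9]), (np.float64(0.215), [-0.1, 0.2, -0.0]), (np.float64(0.211), [-0.5, -0.4, 0.3]), (np.float64(0.207), [0.0, 0.3, -0.0]), (np.float64(0.203), [0.2, 0.7, -0.0]), (np.float64(0.199), [-1.0, 0.5, 0.3]), (np.float64(0.195), [-0.9, 0.5, -0.1]), (np.float64(0.191), [-0.5, 0.5, -0.6]), (np.float64(0.187), [-0.6, 0.7, -0.7]), (np.float64(0.183), [-0.4, 1.1, -0.1]), (np.float64(0.181), [-1.4, 0.7, -0.1]), (np.float64(0.18), [-0.9, 0.7, -0.1]), (np.float64(0.179), [-0.9, 0.8, 0.1]), (np.float64(0.178), [-1.0, 0.4, -0.1]), (np.float64(0.177), [-1.1, 0.9, -0.3]), (np.float64(0.176), [-1.7, 0.9, 0.9]), (np.float64(0.175), [-1.4, 1.0, 3.4])] [ 0.3926 -0.2878  0.1752] 30.8333
```

```bash
python3 - <<'E'
from probe import *
S=(.3926,-.2878)
for p,z in (((243,228),.29),((265,228),.29),((232,185),.03),((228,140),.03),((245,240),.03),((302,220),.03),((302,185),.03)): print(p,on_plane("top",p,z))
arm.move_gripper(1.0); arm.pause(.2); print(arm.read_ft_force())
arm.line_to((*S,.25),velocity=.12); arm.line_to((*S,.45),velocity=.35)
q=arm.read_joint_positions(); print(q, arm.read_time())
C=(.4733,.1085)
q2=np.array(q); q2[0]-=np.arctan2(C[1],C[0])-np.arctan2(S[1],S[0]); print(q2)
s,t=snapshot("side"),snapshot("top")
v=lambda im,x,y:cv2.resize(im[y:y+70,x:x+70],None,fx=5,fy=5,interpolation=2)
cv2.imwrite("pics/st.png",np.hstack([v(s,225,170),v(t,205,190)]))
E
```

```text
(243, 228) [ 0.4456 -0.0532  0.29  ]
(265, 228) [ 0.4444 -0.1164  0.29  ]
(232, 185) [0.6354 0.0574 0.03  ]
(228, 140) [0.8094 0.0788 0.03  ]
(245, 240) [0.434  0.0041 0.03  ]
(302, 220) [ 0.5015 -0.1986  0.03  ]
(302, 185) [ 0.6297 -0.199   0.03  ]
[ 0.114  -0.6414 -0.5899]
[ 0.6031  0.2391 -0.0202  1.6259  0.005   1.2791 -0.0504] 33.225
[-0.2548  0.2391 -0.0202  1.6259  0.005   1.2791 -0.0504]
```

View pics/st.png

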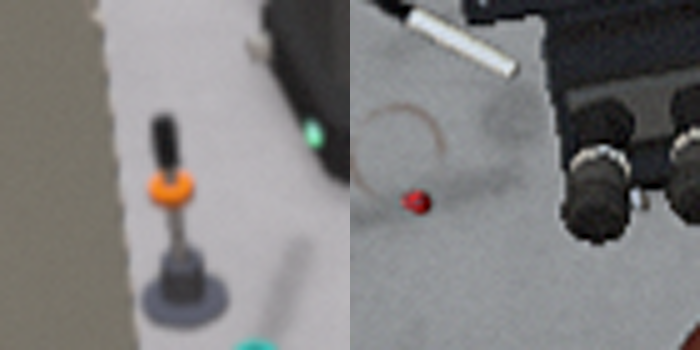

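The rod stands in its dark stand with the ring high at (172,187). The cushion is still at crop (418,202), i.e. top (218,230). Next I fetch it.

```bash
python3 - <<'E'
from probe import *
C=(.4733,.1085); q=np.array(arm.read_joint_positions()); q[0]=-.2548
arm.move_j(q); qq=down(np.arctan2(C[1],C[0])); arm.move_gripper(.5)
print(arm.read_tool_pos(),arm.ik((*C,.085),qq)); arm.movep((*C,.2),qq)
arm.line_to((*C,.13),velocity=.15); f0=f(4)
arm.line_to((*C,.086),velocity=.1); arm.pause(.2); print(f()-f0,arm.read_tool_pos(),arm.read_time())
arm.move_gripper(0,effort=25); arm.pause(.15)
print(arm.read_opening(),arm.read_finger_force(),arm.read_time(),f()-f0)
s,t=snapshot("side"),snapshot("top")
arm.line_to((*C,.15),velocity=.1); s2=snapshot("side")
v=lambda im,x,y:cv2.resize(im[y:y+60,x:x+60],None,fx=6,fy=6,interpolation=2)
cv2.imwrite("pics/c.png",np.hstack([v(s,245,125),v(s2,245,115)])); print(arm.read_opening(),arm.read_time())
E
```

```text
[0.4738 0.1084 0.4478] [-0.2599  0.7187 -0.0156  2.0863  0.0311  0.3369 -0.0757]
[ 0.1254 -0.5031 -0.7424] [0.4737 0.1086 0.0866] 37.7667
0.1697554759084863 24.146898144681472 38.2833 [0.1726 0.0684 1.6208]
0.16949505651418537 39.2583
```

View pics/c.png

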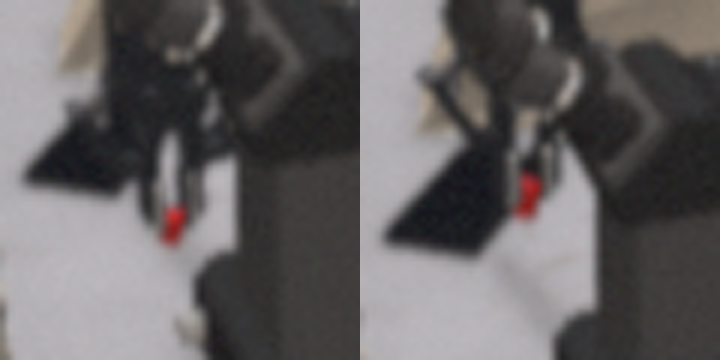

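The cushion is held at its top between the pads (right half, 527,195). Now I cross high and hover over bore L.

```bash
python3 - <<'E'
from probe import *
C=(.4733,.1085); b=B["L"]
arm.line_to((*C,.45),velocity=.35)
q=np.array(arm.read_joint_positions()); q[0]-=np.arctan2(b[1],b[0])-np.arctan2(C[1],C[0])
arm.move_j(q); qq=down(np.arctan2(b[1],b[0])); print(arm.read_tool_pos(),arm.read_opening())
arm.movep((*b,.24),qq); arm.line_to((*b,.186),velocity=.15); arm.pause(.3)
print(arm.read_tool_pos(),arm.read_joint_positions(),arm.read_time())
s=snapshot("side"); cv2.imwrite("pics/h.png",cv2.resize(s[170:240,280:350],None,fx=8,fy=8,interpolation=2))
hsv=cv2.cvtColor(s,cv2.COLOR_BGR2HSV); m=((hsv[...,0]<8)|(hsv[...,0]>172))&(hsv[...,1]>150)&(hsv[...,2]>90)
m[:170]=0;m[230:]=0;m[:,:285]=0;m[:,340:]=0
y,x=np.nonzero(m); print("red",x.mean(),y.mean(),x.min(),x.max(),y.min(),y.max())
p=arm.read_tool_pos()
for h in(0,.006,.012,.024): print(h,proj("side",(p[0],p[1],p[2]-.0866+h)))
print(proj("side",(*b,.084)))
E
```

```text
[ 0.4259 -0.2314  0.4477] 0.1656464091023387
[ 0.5514 -0.3022  0.1871] [ 0.4748  0.7044 -0.0138  1.6188  0.0123  0.8165 -0.0455] 43.3667
red 312.1304347826087 198.0 310 314 195 201
0 [312.5328 202.1744]
0.006 [312.5593 200.5644]
0.012 [312.5861 198.9457]
0.024 [312.64   195.6819]
[312.3654 206.4501]
```

View pics/h.png

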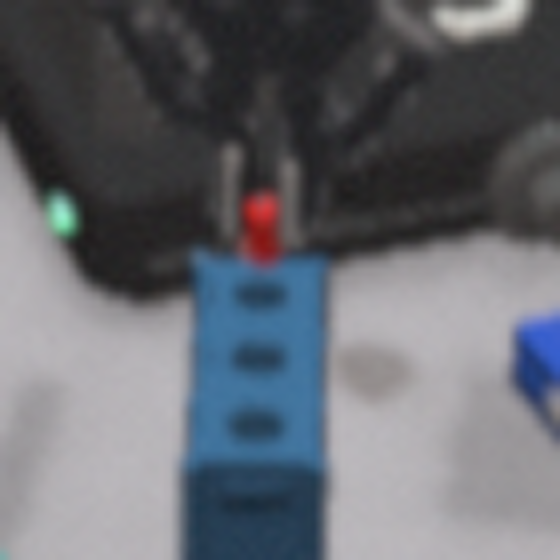

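The cushion at crop (262,228) hangs upright, centred over the far bore (262,294) as projected. Lowering it in.

```bash
python3 - <<'E'
from probe import *
b=B["L"]; f0=f(8); log=[]
for z in np.arange(.180,.1605,-.002):
    arm.line_to((*b,z),velocity=.05); d=f(3)-f0; log.append((round(z,3),d.round(1).tolist()))
    if np.linalg.norm(d)>4: break
print(log,arm.read_tool_pos(),arm.read_time(),arm.read_opening())
E
```

```text
[(np.float64(0.18), [-0.1, 0.4, 0.1]), (np.float64(0.178), [0.6, -0.1, -0.3]), (np.float64(0.176), [-0.2, -0.1, -0.2]), (np.float64(0.174), [0.1, 0.1, -0.1]), (np.float64(0.172), [0.3, 0.2, -0.3]), (np.float64(0.17), [-0.0, -0.4, -0.0]), (np.float64(0.168), [0.4, -0.5, -0.2]), (np.float64(0.166), [0.1, -0.3, -0.0]), (np.float64(0.164), [0.5, -0.5, -0.7]), (np.float64(0.162), [-0.3, -0.5, 0.1])] [ 0.5509 -0.302   0.1618] 46.25 0.16827150042880523
```

No contact, so the foot is 8 mm inside the mouth. Release, lift and check.

```bash
python3 - <<'E'
from probe import *
b=B["L"]
arm.move_gripper(.6); arm.pause(.2); arm.line_to((*b,.28),velocity=.2)
arm.movep((.45,-.2466,.4),down(np.arctan2(b[1],b[0]))); arm.pause(.3); print(arm.read_time())
s,t=snapshot("side"),snapshot("top")
v=lambda im,x,y:cv2.resize(im[y:y+80,x:x+80],None,fx=5,fy=5,interpolation=2)
cv2.imwrite("pics/e.png",np.hstack([v(s,245,175),v(t,300,185)]))
E
```

```text
48.6417
```

View pics/e.png

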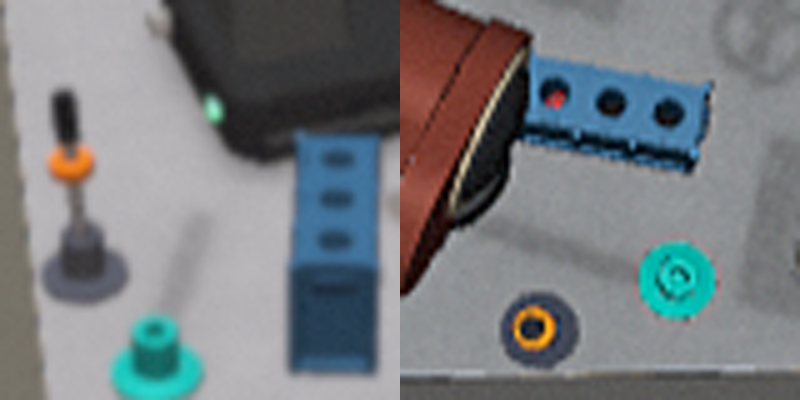

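```bash
python3 - <<'E'
from h import *
for z in(.084,.07,.0325): print(z,(proj("top",(.551,-.302,z))-[300,185]+.4)*5+[400,0], (proj("top",(.543,-.302,z))-[300,185]+.4)*5+[400,0])
t=snapshot("top"); h=cv2.cvtColor(t,cv2.COLOR_BGR2HSV)
print(t[198:210,326:337,2]); print(t[198:210,326:337,0])
E
```

```text
0.084 [554.58562913  92.03489067] [554.79923912 103.47288662]
0.07 [554.87692562  95.68930218] [555.08859101 107.00891448]
0.0325 [555.62725994 105.10255435] [555.83387904 116.11675496]
[[ 79  72  75  70  70  69  72  61  63  76  75]
 [ 80  76  72  79  73  73  74  76  74  74  73]
 [ 81  80  76  53  44  42  59  81  75  73  74]
 [ 85  83  43  11   7  12  21  58  80  76  73]
 [ 89  76  12   0   3  11   0  20  73  78  76]
 [ 82  60   1   0  61 109 102   3  64  75  72]
 [ 89  75   5  71 131 151 151  31  76  81  76]
 [ 87  79  39 135 165 233 116  53  75  72  76]
 [ 79  78  68 111 112 187  71  68  75  77  77]
 [ 84  78  75  75  63  60  71  77  77  75  76]
 [ 85  84  76  78  74  70  74  79  74  79  78]
 [ 54  58  49  63  68  65  81  84  77  80  75]]
[[184 167 166 164 167 165 165 162 163 162 164]
 [185 168 166 171 165 166 170 168 166 168 164]
 [184 176 167 124 115 110 142 174 165 165 165]
 [191 178 113  46  48  41  72 136 173 169 165]
 [194 168  51  24  41  42  35  69 169 167 166]
 [191 149  28  34  28  48  23  52 161 167 166]
 [194 168  41  51  69  68  67  76 171 172 167]
 [193 182 108  49  83  44  85 133 174 163 165]
 [182 174 164 138 132 121 146 167 169 168 165]
 [183 173 162 178 166 164 172 169 169 167 167]
 [184 178 160 168 165 152 170 170 165 168 166]
 [124 132 114 134 152 142 179 177 173 171 168]]
```

The top edge of the red in the bore is at row 203, which matches a cushion lying on the bottom (a stuck one would start near 201.6). The rod stands in its stand with the ring high.

```bash
python3 -c "
from station import *
print(arm.read_time(),ticket.finish_job())"
```

```text
the job is handed in; nothing more can be done
48.7917 None
```

The job is handed in at 48.8 s: the first bore I sounded was the bare one (about 75 mm deep at 6.8 N, so I did not sound the other two), the rod is back upright in its dark stand with the ring left where that bore pushed it, and the red cushion lies on the bottom of that bore.

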